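# Put the four colourants back in their rimmed cups in the colour tray

## Task

The class is over and the colours are strewn between the bottle caps: gather the blue dropper bottle, the black-capped pigment pot, the red-lidded jar and the yellow-lidded jar, and stand each one upright, right down in the cup of the colour tray whose rim has its colour. Leave the rose-gold caps lying among them where they are.

Things in the scene. Friction and masses are not known exactly. Their poses are not given: they have to be found in the camera images.
- blue_dropper_centre (a point): Blue dropper bottle, loose: round blue body 20 mm across and 43 mm high with a white rounded cap 18 mm across on top, 67 mm high in all, standing upright on the table, about 22 g. This point is its centre, half-way up (33.5 mm above its foot); z axis along the bottle, up. Grip it in its upper half, since its foot goes 14 mm down into a cup.
- black_pot_centre (a point): Pigment pot with a black ribbed cap, loose: body 29 mm across and 34 mm high, white shoulder and black band round it; cap 23 mm across and 18 mm high; 52 mm high in all, upright on the table, about 34 g. This point is its centre, half-way up (26 mm above its foot); z axis up. Grip it by the cap, since its foot goes 14 mm down into a cup.
- yellow_jar_centre (a point): Pigment jar with a yellow lid, loose: white body 42 mm across with a yellow band, yellow ribbed lid 42 mm across and 17 mm high; 48 mm high in all, upright on the table, about 45 g. This point is its centre, half-way up (24 mm above its foot); z axis up. Grip it by the lid, since its foot goes 14 mm down into a cup.
- red_jar_centre (a point): Pigment jar with a red lid, loose: the same shape and size as the yellow-lidded one (42 mm across, 48 mm high, about 45 g) but with a red lid and red band. This point is its centre, half-way up (24 mm above its foot); z axis up. Grip it by the lid.
- cup_blue: Round wooden bottle cup with a blue rim, for the blue dropper bottle: well 34 mm across and 14 mm deep, outside 47 mm across, 18 mm high, fixed. Origin: centre of its underside, z up; the well's floor lies 4 mm and the rim 18 mm above the origin. It stands with the other three cups, about 105 mm from centre to centre in any order, in a row along a shallow plywood tray (440 x 104 mm, fixed, floor 4 mm and rails 14 mm above the table).
- cup_red: Round wooden bottle cup with a red rim, for the red-lidded jar, in the same tray: well 56 mm across and 14 mm deep, outside 69 mm across, 18 mm high, fixed. Origin: centre of its underside (4 mm above the table), z up; well floor 4 mm and rim 18 mm above the origin.
- cup_black: Round wooden bottle cup with a black rim, for the black-capped pigment pot, in the same tray: well 43 mm across and 14 mm deep, outside 56 mm across, 18 mm high, fixed. Origin: centre of its underside (4 mm above the table), z up; well floor 4 mm and rim 18 mm above the origin.
- cup_yellow: Round wooden bottle cup with a yellow rim, for the yellow-lidded jar, in the same tray: well 56 mm across and 14 mm deep, outside 69 mm across, 18 mm high, fixed. Origin: centre of its underside (4 mm above the table), z up; well floor 4 mm and rim 18 mm above the origin.
- cap_left_centre (a point): Rose-gold bottle cap lying loose, mouth up, among the colours: 33 mm across, 22 mm high, 12 g. It stays where it is. This point is its centre, 11 mm above the table.
- cap_right_centre (a point): Rose-gold bottle cap lying loose, mouth up, among the colours: 33 mm across, 22 mm high, 12 g. It stays where it is. This point is its centre, 11 mm above the table.
Not all that is in view belongs to the job. Of the things like the part that bears red_jar_centre, leave any that is purple or turquoise; of the rest the larger one is meant.

How it is judged:
By the outcome, as a careful person would: the job done as asked, in the order asked, and still so for the second after the job is handed in, with the robot touching nothing.
It also fails if it takes over 102 s, if anything falls off the work surface, if the arm or the gripper's body presses on something with over 40 N, if the wrist force passes 120 N, or if a joint passes its speed limit or range.

## Robot

A 6-joint arm with a two-finger parallel gripper is mounted at the origin on the work surface; the furniture and walls round the work are solid. World frame = base frame: x ahead of the robot, y to its left, z up, the work surface at z = 0. Lengths are in m, angles in degrees, forces in N, time in s.
With the tool pointing down it reaches from about 0.4 to 0.825 m from the base axis. Payload 7 kg.
Tool frame: the origin (TCP) lies between the finger pads; the fingertips stand 25 mm ahead of it and the grasp point (between the pads) lies 6 mm ahead of it; z points along the fingers, y is the line along which they close (so a half turn about z gives the same grasp; the last joint's range is limited). The gripper opens to 88 mm and grips with 3 to 60 N. Pads are 19 mm wide; open, the fingers measure 130 mm over their backs; the gripper's body (78 mm by 193 mm) begins 47 mm behind the grasp point.
Start: joints at [-55.972, 20.546, 0.682, 0, -70.136, -16.507], TCP at [0.203, -0.644, 0.252] pointing down, gripper open.
Joint ranges: [-176.03, 176.03], [-82.01, 121.73], [-58.28, 71.71], [-173.87, 95.51], [-174.79, -0.11], [-173.66, 173.66]. Speed limits (degrees/s): [136.94, 136.94, 172.46, 180, 180, 180].

## Interface

Orientations are given as [roll, pitch, yaw] about the fixed x, y, z axes, in that order (R = Rz(yaw) Ry(pitch) Rx(roll)).
In Python, from plant import r gives the robot as it stands.
- The arm moves only by the shell command python3 -m crank 'ROWS' [FORCE]. ROWS is JSON, a list of rows, each a list of 3 entries, a list of its own where there are three numbers: the turn, a rotation vector about the tool's x, y, z in degrees, then the shift along the tool's x, y, z in cm, then the closure, from -1 (fully open) to 1 (shut). In form: [[[wx, wy, wz], [dx, dy, dz], fingers], ...]. A call has 1 to 8 rows; each row shifts and turns the commanded pose from where the row before left it, along the tool's axes as they then stand; what a row does not reach is not made up. A row lasts 1/10 s, in which the tool goes at most 50 mm and 8.59 degrees, less where a joint would pass 70% of its speed; a pose out of reach is approached as far as the arm can. A call with a gripper value outside its range is refused whole. The fingers move at their own pace and stop on an object; FORCE is the grip in N (left out, the last holds). Time passes only in rows, so rows that do not move let the fingers close. It gives the time, the measured TCP pose, the force, the opening and the grip force at its end, in the units of the state.
- r.get_state(): the state, without advancing time (a new reading comes with each control period).
- r.capture(name): name is "scene" or "top" or "wrist"; returns a dict with "color" (400x640x3 uint8, red, green, blue), "range_z" (400x640 float32, m along the optical axis (not along the pixel's ray), 0 where there is no reading), "intrinsics" (3x3 intrinsics, pixels), "world_from_camera" (4x4, takes a point from camera to world coordinates); the wrist camera has in their place "hand_eye" (4x4, takes a point from camera to tool coordinates, whose origin is the TCP and whose axes are the flange's). Camera axes: x right, y down, z forward; pixel columns grow to the right and rows downward; lengths in m; the calibration is good to about 2 mm. A picture is of the moment at which its call begins: read the wrist's pose just before it.
- r.close_job(): hands the job in; it is judged then, once.
The state is a dict: "time_s": time; "joints": joint angles; "qd": joint speeds; "joint_torque": joint torques, N m; "tcp_pos": TCP position; "eef_rot": TCP orientation; "contact_force": force on the tool from outside, world axes, zero at the start; "moment": the same for the moment, N m; "gripper_width": finger opening in m; "gripper_force": force on a finger pad.
Only numpy, scipy, OpenCV 4.12 (cv2) and the standard library are available. Lean on these libraries where they do the work, as an engineer would, in place of code of your own. Each camera call takes 0.05 s, during which the arm holds its last target. There are 200 camera calls.

## Working session

There is one attempt and no reset: what is moved stays moved. The work goes in short steps, Python scripts to look and compute and a shell command to move; the robot and the scene stay as the last step left them, time stands still between calls to the robot, and variables do not carry over. Pictures are saved under pics/ and viewed, at most 14 in all, crops included, and the job is handed in when it is done.

```bash
mkdir -p pics; ls; python3 - <<'E'
from plant import r
import cv2,numpy as np
s=r.get_state();print({k:np.round(s[k],3) for k in s})
for n in("top","scene"):
    c=r.capture(n);cv2.imwrite(f"pics/{n}0.png",c["color"][:,:,::-1]);np.savez(f"{n}0.npz",**c)
    print(n,c["intrinsics"],c["world_from_camera"])
E
```

```text
pics
{'time_s': np.float64(0.0), 'joints': array([-5.5973e+01,  2.0591e+01,  6.3400e-01, -1.9000e-02, -7.0138e+01,
       -1.6507e+01]), 'qd': array([ 0.1  , -0.029, -0.107, -0.048, -0.065,  0.08 ]), 'joint_torque': array([-0.0000e+00, -5.8272e+01,  2.9306e+01,  6.9970e+00,  7.0000e-03,
       -0.0000e+00]), 'tcp_pos': array([ 0.203, -0.643,  0.251]), 'eef_rot': array([ 1.79904e+02, -1.00000e-02, -1.62486e+02]), 'contact_force': array([ 0.035, -0.086, -0.939]), 'moment': array([0.035, 0.015, 0.042]), 'gripper_force': np.float64(0.0), 'gripper_width': np.float64(0.087)}
top [[421.20123415   0.         312.80431909]
 [  0.         421.20123415 196.61299155]
 [  0.           0.           1.        ]] [[-0.0094543  -0.98491025  0.17280745  0.29044077]
 [-0.99984606  0.01186554  0.01292564  0.00841847]
 [-0.01478105 -0.17265864 -0.98487081  1.195221  ]
 [ 0.          0.          0.          1.        ]]
scene [[464.15397684   0.         324.69321106]
 [  0.         464.15397684 200.89117495]
 [  0.           0.           1.        ]] [[-0.82854824 -0.43687869  0.35020683  0.11646537]
 [-0.55986849  0.638131   -0.52852257  0.6113333 ]
 [ 0.00742242 -0.63397621 -0.77331693  0.8950315 ]
 [ 0.          0.          0.          1.        ]]
```

View pics/top0.png

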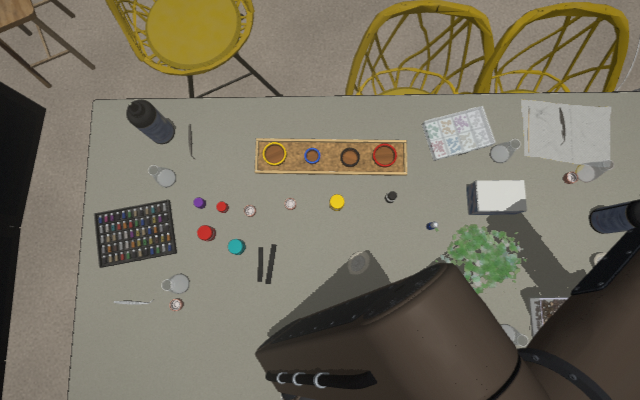

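View pics/scene0.png

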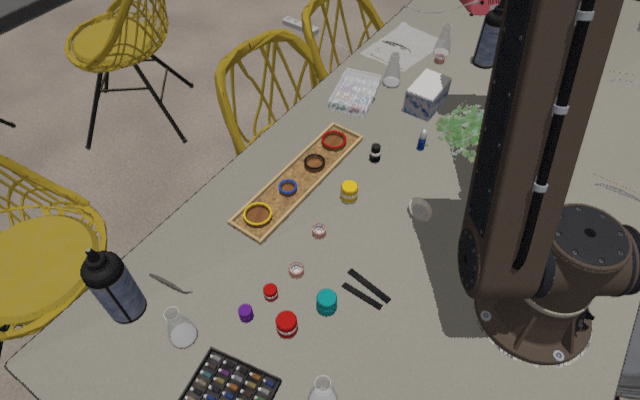

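Top view: the blue dropper is at (432,226), the black pot at (391,197) and the yellow jar at (337,202). The caps are at (250,211) and (291,204), and the cups run yellow (274,153), blue (312,156), black (350,157), red (384,155).
Red-jar candidates: large red (205,233), small red (222,207), purple (199,202), turquoise (236,247). The large red one fits, since purple and turquoise are excluded and the larger of the rest is meant. I'll confirm with a crop and measure.

```bash
cat > h.py <<'E'
import numpy as np,cv2
def ray(c,u,v,z,T=None):
    T=c["world_from_camera"] if T is None else T; K=c["intrinsics"]
    d=T[:3,:3]@np.linalg.solve(K,[u,v,1.]); o=T[:3,3]
    return o+d*(z-o[2])/d[2]
HSV=dict(red=[((0,150,70),(6,255,255)),((174,150,70),(180,255,255))],yellow=[((22,150,90),(32,255,255))],
 blue=[((105,120,40),(125,255,255))],black=[((0,0,0),(180,255,55))])
def blobs(c,col,box,amin=8):
    h=cv2.cvtColor(c["color"],cv2.COLOR_RGB2HSV); m=sum(cv2.inRange(h,np.array(a),np.array(b)) for a,b in HSV[col])
    k=np.zeros_like(m);u0,v0,u1,v1=box;k[v0:v1,u0:u1]=m[v0:v1,u0:u1]
    out=[]
    for q in cv2.findContours(k,cv2.RETR_EXTERNAL,cv2.CHAIN_APPROX_NONE)[0]:
        x,y,w,hh=cv2.boundingRect(q)
        if w*hh>=amin: out.append((x+(w-1)/2,y+(hh-1)/2,w,hh))
    return out
E
python3 - <<'E'
import numpy as np,cv2
from h import *
c=np.load("top0.npz")
for n,col,box,z in[("red","red",(190,195,250,260),.048),("yel","yellow",(320,185,355,220),.048),("blk","black",(380,185,402,210),.052),("blu","blue",(420,215,445,238),.03),
 ("cupY","yellow",(258,138,292,172),.022),("cupB","blue",(300,142,325,170),.022),("cupK","black",(337,142,364,172),.022),("cupR","red",(368,140,402,172),.022)]:
    for b in blobs(c,col,box): print(n,b,ray(c,b[0],b[1],z).round(4))
for n,u,v,z in[("capL",250,211,.02),("capR",291,204,.02),("trayc",256,157,.01),("trayr",407,156,.01),("tiss",480,197,.05)]: print(n,ray(c,u,v,z).round(3))
im=c["color"][185:265,180:300,::-1]
im2=c["color"][135:240,250:450,::-1]
a=cv2.resize(im,(600,400),interpolation=3);cv2.imwrite("pics/crop1.png",a)
cv2.imwrite("pics/crop2.png",cv2.resize(im2,(800,420),interpolation=3))
E
```

```text
red (204.5, 232.5, 16, 14) [0.3957 0.3207 0.048 ]
red (222.0, 206.5, 11, 10) [0.467  0.2746 0.048 ]
yel (336.5, 201.5, 14, 16) [ 0.4773 -0.0417  0.048 ]
blk (388.5, 201.0, 6, 3) [ 0.4763 -0.1841  0.052 ]
blk (390.5, 196.5, 6, 6) [ 0.4888 -0.1901  0.052 ]
blu (429.0, 225.5, 5, 6) [ 0.41   -0.2967  0.03  ]
cupY (274.0, 153.0, 25, 23) [0.6254 0.1345 0.022 ]
cupB (312.0, 155.0, 15, 15) [0.6179 0.025  0.022 ]
cupK (346.5, 164.5, 4, 2) [ 0.5885 -0.0735  0.022 ]
cupK (355.0, 162.0, 7, 7) [ 0.5955 -0.098   0.022 ]
cupK (342.0, 158.0, 3, 11) [ 0.6078 -0.0611  0.022 ]
cupK (356.5, 152.0, 4, 5) [ 0.6251 -0.1031  0.022 ]
cupK (345.0, 150.0, 5, 3) [ 0.6315 -0.0702  0.022 ]
cupR (384.5, 154.5, 24, 24) [ 0.6166 -0.1832  0.022 ]
capL [0.458 0.202 0.02 ]
capR [0.476 0.086 0.02 ]
trayc [0.617 0.188 0.01 ]
trayr [ 0.615 -0.25   0.01 ]
tiss [ 0.485 -0.435  0.05 ]
```

View pics/crop1.png

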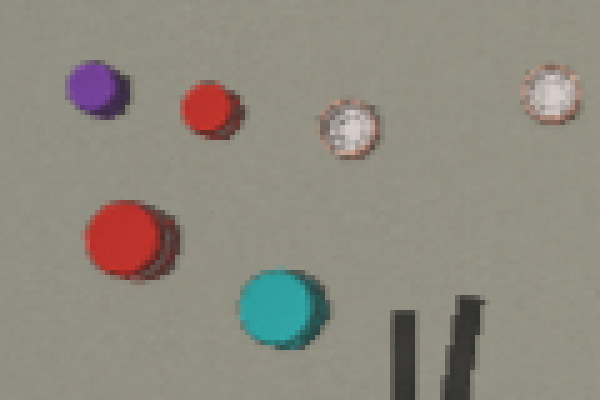

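View pics/crop2.png

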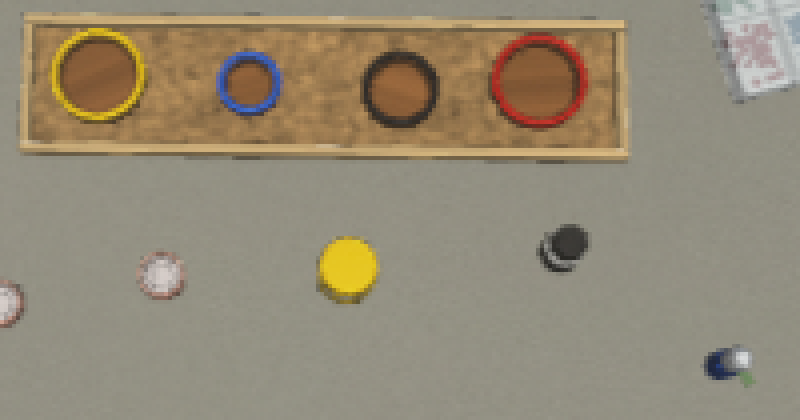

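The crop confirms the large red lid at top pixel (205,233), clearly bigger than the small red one at (222,207). A leaf shows close to the dropper bottle, so I'll check the heights around it and work out the first move.

```bash
python3 - <<'E'
import numpy as np
from h import *
c=np.load("top0.npz");K=c["intrinsics"];T=c["world_from_camera"];Z=c["range_z"]
v,u=np.mgrid[:400,:640];P=np.stack([(u-K[0,2])/K[0,0]*Z,(v-K[1,2])/K[1,1]*Z,Z],-1)@T[:3,:3].T+T[:3,3]
print("white cap",ray(c,435,224.5,.062),"cupK",ray(c,350,157.25,.022))
g=c["color"].astype(int);green=(g[...,1]>g[...,0]+15)&(g[...,1]>g[...,2]+15)&(Z>0)
q=P[green&(u>420)&(u<530)&(v>215)&(v<300)];print("plant",q.min(0),q.max(0))
b=np.array([.4,-.3]);d=np.hypot(*(q[:,:2]-b).T);i=np.argsort(d)[::12][:12];print(np.c_[q[i],d[i]].round(3))
for n,box in[("tissue",(468,178,526,215)),("box",(425,108,495,160)),("flask",(345,248,372,275)),("black",(383,190,400,204)),("dropper",(424,218,442,232))]:
    s=P[box[1]:box[3],box[0]:box[2]].reshape(-1,3);s=s[s[:,2]>.02];print(n,len(s),s.min(0).round(3) if len(s) else '',s.max(0).round(3) if len(s) else '')
p=np.array([.203,-.643]);y=np.radians(-162.5);ax=np.array([np.cos(y),np.sin(y)]);ay=np.array([np.sin(y),-np.cos(y)])
D=np.array([.42,-.305])-p;print("shift cm",100*D@ax,100*D@ay)
E
```

```text
white cap [ 0.40919503 -0.30456968  0.062     ] cupK [ 0.60975702 -0.08407856  0.022     ]
plant [ 0.22616402 -0.56396901 -0.00222363] [ 0.41320278 -0.31763189  0.03654545]
[[ 0.406 -0.318  0.002  0.018]
 [ 0.385 -0.369  0.006  0.07 ]
 [ 0.351 -0.354  0.02   0.073]
 [ 0.345 -0.351  0.018  0.075]
 [ 0.362 -0.367  0.023  0.078]
 [ 0.364 -0.371  0.02   0.08 ]
 [ 0.359 -0.37   0.023  0.081]
 [ 0.337 -0.355  0.021  0.084]
 [ 0.397 -0.385  0.027  0.085]
 [ 0.383 -0.385  0.022  0.087]
 [ 0.337 -0.362  0.026  0.088]
 [ 0.34  -0.366  0.022  0.09 ]]
tissue 1863 [ 0.29  -0.547  0.02 ] [0.528 0.008 1.195]
box 2478 [ 0.29  -0.498  0.02 ] [0.754 0.008 1.195]
flask 9 [ 0.29  -0.126  0.02 ] [0.342 0.008 1.195]
black 94 [ 0.48  -0.206  0.021] [ 0.506 -0.181  0.055]
dropper 60 [ 0.402 -0.31   0.021] [ 0.419 -0.293  0.067]
shift cm -30.85951385448096 25.71031708604734
```

```bash
python3 -m crank '[[[0,0,2],[-3.8,3.15,0],-1],[[0,0,2],[-3.9,3.05,0],-1],[[0,0,2],[-4.0,2.9,0],-1],[[0,0,2],[-4.1,2.75,0],-1],[[0,0,2],[-4.2,2.6,0],-1],[[0,0,2],[-4.3,2.45,0],-1],[[0,0,2],[-4.3,2.35,0],-1],[[0,0,3.5],[-2,1,0],-1]]' 15; cat >> h.py <<'E'
from scipy.spatial.transform import Rotation as R
def wrist(r,name=None):
    s=r.get_state();c=r.capture("wrist");T=np.eye(4);T[:3,:3]=R.from_euler("xyz",s["eef_rot"],degrees=True).as_matrix();T[:3,3]=s["tcp_pos"]
    if name: cv2.imwrite(name,c["color"][:,:,::-1])
    c["world_from_camera"]=T@c["hand_eye"]; c["T"]=T; return s,c
def rel(T,p): return (T[:3,:3].T@(np.array(p)-T[:3,3])*100).round(2)
E
python3 - <<'E'
from h import *
from plant import r
s,c=wrist(r,"pics/w1.png");np.savez("w1.npz",**c);print(s["tcp_pos"],s["eef_rot"],s["joints"],c["hand_eye"].round(3))
E
```

```text
time_s: 0.9
tcp_pos: [0.4652, -0.3859, 0.2513]
eef_rot: [180.0, 0.0, -179.9]
contact_force: [-0.1, 0.3, 0.9]
gripper_width: 0.0877
gripper_force: 0.0
[ 0.46515398 -0.38591409  0.2513073 ] [ 1.79980243e+02  7.54307029e-03 -1.79926654e+02] [-2.11916141e+01  1.39708098e+01 -8.63261694e+00 -2.29067787e-02
 -6.73967108e+01 -6.87262344e+01] [[ 0.001 -0.956 -0.294  0.08 ]
 [ 1.     0.001  0.    -0.   ]
 [-0.    -0.294  0.956 -0.134]
 [ 0.     0.     0.     1.   ]]
```

View pics/w1.png

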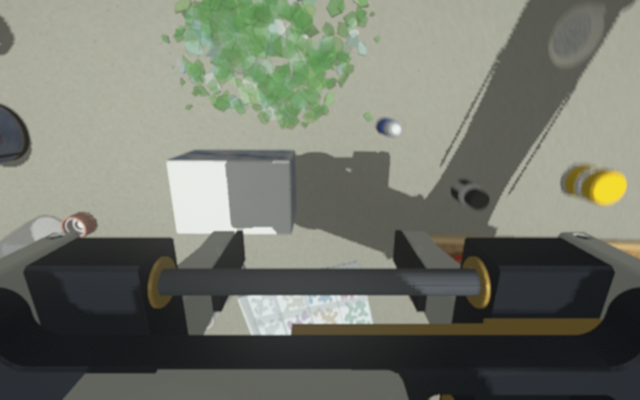

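The wrist view shows the dropper's white cap at about (393,129), the black pot's cap at (474,195), the yellow lid at (607,187) and the box at (230,190).

```bash
python3 - <<'E'
from h import *
c=np.load("w1.npz")
h=cv2.cvtColor(c["color"],cv2.COLOR_RGB2HSV)
w=cv2.inRange(h,np.array((0,0,190)),np.array((180,50,255)));w[:,:375]=0;w[:,405:]=0;w[:115]=0;w[145:]=0
x,y,ww,hh=cv2.boundingRect(w);print("white",x,y,ww,hh,ray(c,x+ww/2-.5,y+hh/2-.5,.058))
for n,box,z in[("blue",(370,110,410,150),.03),("black",(445,170,500,215),.047),("yellow",(560,160,635,210),.043)]:
  for b in blobs(c,n,box,20):print(n,b,ray(c,b[0],b[1],z).round(4))
print(rel(c["T"],[.409,-.304,.25]))
E
```

```text
white 391 124 11 11 [ 0.41216924 -0.30237878  0.058     ]
blue (381.5, 125.5, 4, 10) [ 0.4105 -0.3125  0.03  ]
black (476.5, 199.0, 24, 19) [ 0.4951 -0.1966  0.047 ]
black (454.0, 193.5, 7, 10) [ 0.4883 -0.2245  0.047 ]
black (464.0, 181.5, 7, 4) [ 0.4735 -0.2147  0.047 ]
yellow (603.5, 187.5, 44, 32) [ 0.4816 -0.0444  0.043 ]
yellow (575.5, 179.5, 20, 26) [ 0.4718 -0.0805  0.043 ]
[5.6  8.2  0.13]
```

```bash
python3 -m crank '[[[0,0,0],[1.8,2.8,2],-1],[[0,0,0],[1.8,2.8,3],-1],[[0,0,0],[1.8,2.7,3],-1],[[0,0,0],[0,0,4],-1],[[0,0,0],[0,0,0],-1],[[0,0,0],[0,0,0],-1]]'
python3 - <<'E'
from h import *
from plant import r
s,c=wrist(r,"pics/w2.png");np.savez("w2.npz",**c);print(s["tcp_pos"],c["intrinsics"][0,0])
h=cv2.cvtColor(c["color"],cv2.COLOR_RGB2HSV)
w=cv2.inRange(h,np.array((0,0,170)),np.array((180,60,255)));w[:,:230]=0;w[:,410:]=0;w[250:]=0
for q in cv2.findContours(w,0,1)[0]:
  x,y,ww,hh=cv2.boundingRect(q)
  if ww*hh>100: print(x,y,ww,hh,ray(c,x+ww/2-.5,y+hh/2-.5,.06).round(4))
E
```

```text
time_s: 1.55
tcp_pos: [0.4088, -0.3058, 0.132]
eef_rot: [-180.0, -0.1, -179.9]
contact_force: [0.6, -1.3, 0.7]
gripper_width: 0.0877
gripper_force: 0.0
[ 0.40877923 -0.30582615  0.13202506] 297.1386513186693
246 243 24 7 [ 0.4339 -0.3528  0.06  ]
230 119 28 23 [ 0.3466 -0.3572  0.06  ]
230 0 180 171 [ 0.3176 -0.3055  0.06  ]
```

View pics/w2.png

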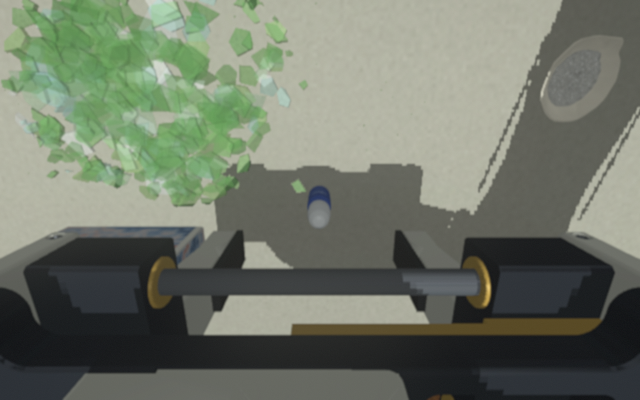

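The dropper's cap is at about (319,213), centred between the fingers. The box at lower left may come near the gripper body, so I'll check its depth.

```bash
python3 - <<'E'
from h import *
c=np.load("w2.npz");t=np.load("top0.npz")
print(ray(c,319,213,.060).round(4),ray(c,319,190,.03).round(4))
K=t["intrinsics"];T=t["world_from_camera"];Z=t["range_z"]
v,u=np.mgrid[:400,:640];P=np.stack([(u-K[0,2])/K[0,0]*Z,(v-K[1,2])/K[1,1]*Z,Z],-1)@T[:3,:3].T+T[:3,3]
q=P[175:220,460:530][Z[175:220,460:530]>0];q=q[(q[:,2]>.03)];print(q.min(0),q.max(0),np.percentile(q[:,2],[50,90]))
E
```

```text
[ 0.4068 -0.3056  0.06  ] [ 0.3978 -0.3056  0.03  ]
[ 0.44215808 -0.5468007   0.03020837] [ 0.5283183  -0.41417377  0.08367156] [0.07482994 0.07779167]
```

```bash
python3 -m crank '[[[0,0,0],[0,0,3],-1],[[0,0,0],[0,0,3],-1],[[0,0,0],[0,0,2.2],-1],[[0,0,0],[0,0,0],-1],[[0,0,0],[0,0,0],1],[[0,0,0],[0,0,0],1],[[0,0,0],[0,0,0],1],[[0,0,0],[0,0,0],1]]' 12
python3 -m crank '[[[0,0,0],[0,0,0],1],[[0,0,0],[0,0,0],1],[[0,0,0],[0,0,0],1]]'
```

```text
time_s: 2.4
tcp_pos: [0.4092, -0.3057, 0.0507]
eef_rot: [-180.0, 0.1, -180.0]
contact_force: [0.9, -0.7, 0.6]
gripper_width: 0.0611
gripper_force: 0.0
time_s: 2.7
tcp_pos: [0.4086, -0.3054, 0.0497]
eef_rot: [-180.0, 0.0, -180.0]
contact_force: [0.1, 0.6, -0.6]
gripper_width: 0.0374
gripper_force: 0.0
```

```bash
python3 -m crank '[[[0,0,0],[0,0,0],1],[[0,0,0],[0,0,0],1],[[0,0,0],[0,0,0],1],[[0,0,0],[0,0,-2],1],[[0,0,0],[0,0,-3],1],[[0,0,0],[0,0,-4],1],[[0,0,0],[0,0,-4],1],[[0,0,0],[0,0,-4],1]]'
python3 -m crank '[[[0,0,0],[-2.5,4,-2],1],[[0,0,0],[-2.7,4.1,0],1],[[0,0,0],[-2.7,4.1,0],1],[[0,0,0],[-2.7,4.1,0],1],[[0,0,0],[-2.7,4.1,0],1],[[0,0,0],[-2.7,4.1,0],1],[[0,0,0],[-2.7,4.1,0],1],[[0,0,0],[-2.7,4,0],1]]'
python3 -m crank '[[[0,0,0],[-4,0.4,0],1],[[0,0,0],[-3,0,0],1],[[0,0,0],[0,0,0],1],[[0,0,0],[0,0,0],1]]'
python3 - <<'E'
from h import *
from plant import r
s,c=wrist(r,"pics/w3.png");np.savez("w3.npz",**c);print(s["tcp_pos"])
E
```

```text
time_s: 3.5
tcp_pos: [0.4081, -0.3053, 0.2212]
eef_rot: [180.0, -0.0, -180.0]
contact_force: [1.2, -0.5, -1.1]
gripper_width: 0.0186
gripper_force: 12.0
time_s: 4.3
tcp_pos: [0.6225, 0.0217, 0.239]
eef_rot: [180.0, -0.0, -180.0]
contact_force: [1.1, -1.7, -0.0]
gripper_width: 0.0186
gripper_force: 12.0
time_s: 4.7
tcp_pos: [0.6918, 0.0237, 0.2376]
eef_rot: [-180.0, -0.1, -180.0]
contact_force: [-0.7, 0.5, -0.4]
gripper_width: 0.0189
gripper_force: 12.0
[0.69180552 0.02370478 0.23763912]
```

View pics/w3.png

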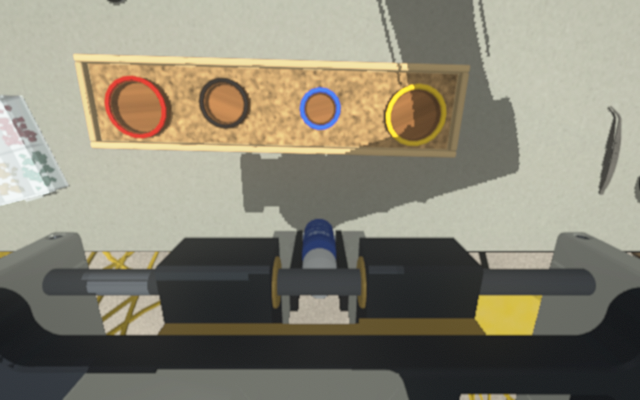

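The wrist view shows the rims: red (137,107), black (224,103), blue (320,109), yellow (416,115). The dropper is held upright between the fingers.

```bash
python3 - <<'E'
from h import *
c=np.load("w3.npz")
for n,box in[("red",(95,65,180,145)),("blue",(290,80,350,138)),("yellow",(375,75,456,155)),("black",(190,65,255,138))]:
  for b in blobs(c,n,box,100):print(n,b,ray(c,b[0],b[1],.022).round(4))
p=ray(c,320,108.5,.022);print(rel(c["T"],p))
E
```

```text
red (135.5, 106.5, 62, 62) [ 0.6157 -0.1835  0.022 ]
blue (319.5, 108.0, 40, 41) [0.6171 0.0245 0.022 ]
yellow (415.5, 114.0, 62, 63) [0.6235 0.1338 0.022 ]
[ 7.37  0.15 21.58]
```

```bash
python3 -m crank '[[[0,0,0],[3.7,0.1,0],1],[[0,0,0],[3.7,0,0],1],[[0,0,0],[0,0,4],1],[[0,0,0],[0,0,4.5],1],[[0,0,0],[0,0,4],1],[[0,0,0],[0,0,2],1],[[0,0,0],[0,0,1.5],1],[[0,0,0],[0,0,0],1]]'
python3 - <<'E'
from h import *
c=np.load("w3.npz");print(ray(c,224,102.5,.022))
E
```

```text
time_s: 5.55
tcp_pos: [0.6157, 0.024, 0.0775]
eef_rot: [-180.0, -0.2, 180.0]
contact_force: [-0.6, 0.3, 0.3]
gripper_width: 0.0187
gripper_force: 12.0
[ 0.6112388  -0.08304155  0.022     ]
```

```bash
python3 -m crank '[[[0,0,0],[-0.1,0,1.0],1],[[0,0,0],[0,0,0.6],1],[[0,0,0],[0,0,0.3],1],[[0,0,0],[0,0,0],1]]'
python3 -m crank '[[[0,0,0],[0,0,0],-1],[[0,0,0],[0,0,0],-1],[[0,0,0],[0,0,0],-1],[[0,0,0],[0,0,-2],-1],[[0,0,0],[0,0,-5],-1],[[0,0,0],[0,0,-5],-1],[[0,0,0],[0,0,-2],-1]]'
```

```text
time_s: 5.95
tcp_pos: [0.6187, 0.0246, 0.06]
eef_rot: [-180.0, -0.0, -180.0]
contact_force: [0.1, 0.6, -0.7]
gripper_width: 0.0187
gripper_force: 12.0
time_s: 6.65
tcp_pos: [0.6209, 0.0249, 0.2059]
eef_rot: [179.9, 0.4, -179.9]
contact_force: [0.5, 0.3, -0.0]
gripper_width: 0.069
gripper_force: 0.0
```

```bash
python3 -m crank '[[[0,0,0],[2.2,-3.6,0],-1],[[0,0,0],[2.5,-4.2,0],-1],[[0,0,0],[2.5,-4.2,0],-1],[[0,0,0],[2.5,-4.2,0],-1],[[0,0,0],[2,-3.6,2.5],-1],[[0,0,0],[1,-2,4.5],-1],[[0,0,0],[0,0,0],-1],[[0,0,0],[0,0,0],-1]]'
python3 - <<'E'
from h import *
from plant import r
s,c=wrist(r,"pics/w4.png");np.savez("w4.npz",**c);print(s["tcp_pos"])
for b in blobs(c,"black",(240,130,395,262),60):print(b,ray(c,b[0],b[1],.047).round(4))
s=r.capture("scene")["color"][100:240,200:480,::-1];cv2.imwrite("pics/s4.png",cv2.resize(s,(800,400)))
E
```

```text
time_s: 7.45
tcp_pos: [0.4915, -0.1939, 0.13]
eef_rot: [-180.0, -0.1, 180.0]
contact_force: [0.8, 0.6, -0.0]
gripper_width: 0.087
gripper_force: 0.0
[ 0.49148263 -0.19388846  0.13001608]
(241.5, 246.0, 4, 31) [ 0.5221 -0.2563  0.047 ]
(315.5, 212.5, 28, 32) [ 0.4932 -0.1964  0.047 ]
(319.0, 188.0, 23, 11) [ 0.4734 -0.1937  0.047 ]
```

View pics/w4.png

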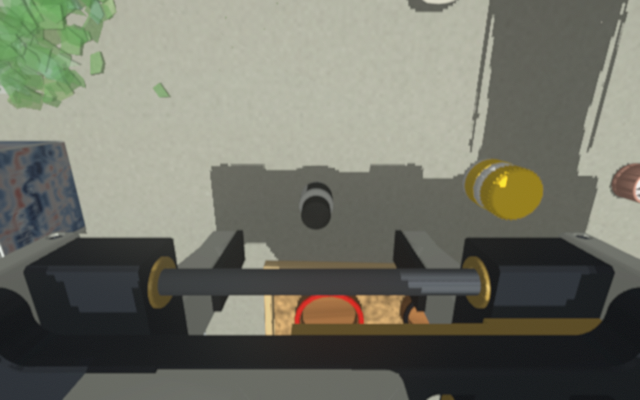

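View pics/s4.png

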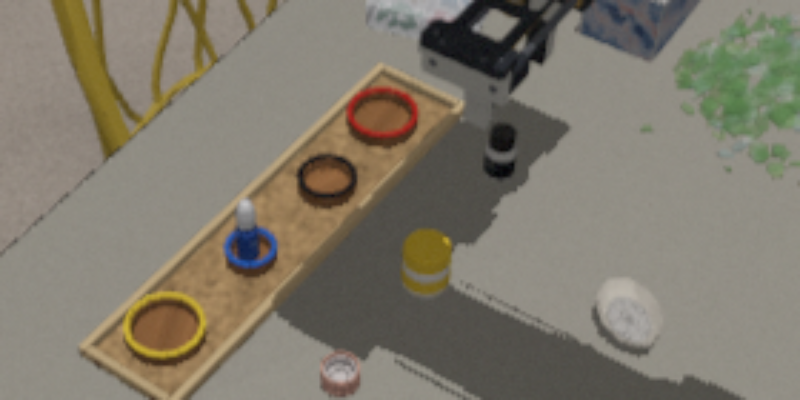

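The dropper stands in the blue cup at crop (247,235). The pot's cap is at wrist pixel (316,213), between the fingers.

```bash
python3 -m crank '[[[0,0,0],[0,-0.1,3],-1],[[0,0,0],[0,0,2.5],-1],[[0,0,0],[0,0,1.4],-1],[[0,0,0],[0,0,0],1],[[0,0,0],[0,0,0],1],[[0,0,0],[0,0,0],1],[[0,0,0],[0,0,0],1],[[0,0,0],[0,0,0],1]]' 15
python3 -m crank '[[[0,0,0],[0,0,0],1],[[0,0,0],[0,0,0],1],[[0,0,0],[0,0,0],1],[[0,0,0],[0,0,0],1],[[0,0,0],[0,0,0],1]]'
```

```text
time_s: 8.35
tcp_pos: [0.4925, -0.1942, 0.0622]
eef_rot: [-180.0, 0.1, -180.0]
contact_force: [0.2, -0.0, 0.5]
gripper_width: 0.0533
gripper_force: 0.0
time_s: 8.85
tcp_pos: [0.4919, -0.1943, 0.0612]
eef_rot: [-180.0, -0.0, -180.0]
contact_force: [-0.2, -0.4, -0.8]
gripper_width: 0.0227
gripper_force: 14.9
```

```bash
python3 -m crank '[[[0,0,0],[0,0,-2],1],[[0,0,0],[0,0,-4],1],[[0,0,0],[0,0,-4],1],[[0,0,0],[-3,2.8,0],1],[[0,0,0],[-3,2.8,0],1],[[0,0,0],[-3,2.8,0],1],[[0,0,0],[-2.9,2.7,0],1],[[0,0,0],[0,0,0],1]]'
python3 -m crank '[[[0,0,0],[0,0,3],1],[[0,0,0],[0,0,3],1],[[0,0,0],[0,0,1.5],1],[[0,0,0],[0,0,0],1]]'
```

```text
time_s: 9.65
tcp_pos: [0.614, -0.0804, 0.1607]
eef_rot: [-180.0, 0.1, -179.8]
contact_force: [-0.7, 0.3, -1.1]
gripper_width: 0.0223
gripper_force: 14.9
time_s: 10.05
tcp_pos: [0.6088, -0.0836, 0.0835]
eef_rot: [-180.0, -0.3, 180.0]
contact_force: [-0.2, 0.6, -0.0]
gripper_width: 0.0226
gripper_force: 14.9
```

```bash
python3 -m crank '[[[0,0,0],[-0.1,0,0.8],1],[[0,0,0],[0,0,0.5],1],[[0,0,0],[0,0,0.2],1],[[0,0,0],[0,0,0],1],[[0,0,0],[0,0,0],1]]'

```

```text
time_s: 10.55
tcp_pos: [0.6122, -0.0832, 0.0718]
eef_rot: [180.0, 0.0, -180.0]
contact_force: [-0.3, 0.2, -0.6]
gripper_width: 0.0223
gripper_force: 14.9
```

```bash
python3 -m crank '[[[0,0,0],[0,0,0.2],1],[[0,0,0],[0,0,0],-1],[[0,0,0],[0,0,0],-1],[[0,0,0],[0,0,0],-1],[[0,0,0],[0,0,-3],-1],[[0,0,0],[0,0,-5],-1],[[0,0,0],[0,0,-5],-1],[[0,0,0],[0,0,-2],-1]]'
python3 -m crank '[[[0,0,0],[2.2,4.4,0],-1],[[0,0,0],[2.2,4.4,0],-1],[[0,0,0],[2.2,4.4,0],-1],[[0,0,0],[2.2,4.4,0],-1],[[0,0,0],[2.2,4.4,0],-1],[[0,0,0],[2.2,4.4,0],-1],[[0,0,0],[2.2,4.4,0],-1],[[0,0,0],[2.2,4.4,0],-1]]'
python3 -m crank '[[[0,0,0],[2,2.6,2],-1],[[0,0,0],[2,2.6,3],-1],[[0,0,0],[0,0,0],-1],[[0,0,0],[0,0,0],-1]]'
python3 - <<'E'
from h import *
from plant import r
s,c=wrist(r,"pics/w5.png");np.savez("w5.npz",**c);print(s["tcp_pos"],s["joints"])
for b in blobs(c,"red",(200,100,639,262),60):print(b,ray(c,b[0],b[1],.042).round(4),rel(c["T"],ray(c,b[0],b[1],.042)))
E
```

```text
time_s: 11.35
tcp_pos: [0.6139, -0.0834, 0.2251]
eef_rot: [-180.0, 0.4, -179.9]
contact_force: [-0.0, 0.3, 0.3]
gripper_width: 0.0728
gripper_force: 0.0
time_s: 12.15
tcp_pos: [0.4346, 0.2703, 0.2198]
eef_rot: [180.0, 0.0, -180.0]
contact_force: [1.2, 0.5, -0.6]
gripper_width: 0.0874
gripper_force: 0.0
time_s: 12.55
tcp_pos: [0.3953, 0.321, 0.169]
eef_rot: [-179.9, -0.0, -179.9]
contact_force: [0.4, -0.3, 0.5]
gripper_width: 0.0876
gripper_force: 0.0
[0.3952709  0.32095168 0.1690243 ] [ 6.12134688e+01  9.15362921e+00 -2.65740710e+01  1.39328448e-02
 -5.43456526e+01 -1.51080539e+02]
(280.0, 254.0, 27, 15) [0.4572 0.2831 0.042 ] [-6.19 -3.79 12.7 ]
(285.0, 241.5, 17, 6) [0.4437 0.2884 0.042 ] [-4.84 -3.25 12.7 ]
(320.5, 194.5, 44, 44) [0.396  0.3225 0.042 ] [-0.08  0.17 12.7 ]
```

View pics/w5.png

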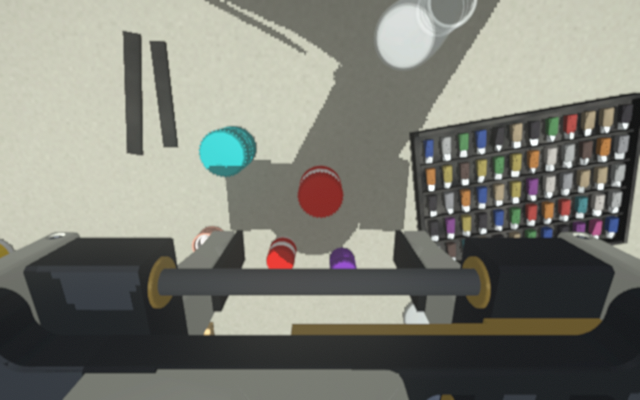

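The red jar is at wrist pixel (320,192). The turquoise (228,150), small red (281,254) and purple (343,258) ones stay clear. I'll go down with the fingers partly closed to keep clear of the turquoise jar and the black tray.

```bash
python3 -m crank '[[[0,0,0],[0,0.1,2],-0.5],[[0,0,0],[0,0,2],-0.5],[[0,0,0],[0,0,2.5],-0.5],[[0,0,0],[0,0,2.5],-0.5],[[0,0,0],[0,0,2],-0.5],[[0,0,0],[0,0,0.9],-0.5],[[0,0,0],[0,0,0],-0.5],[[0,0,0],[0,0,0],1]]' 20
python3 -m crank '[[[0,0,0],[0,0,0],1],[[0,0,0],[0,0,0],1],[[0,0,0],[0,0,0],1],[[0,0,0],[0,0,0],1],[[0,0,0],[0,0,0],1]]'
```

```text
time_s: 13.4
tcp_pos: [0.3966, 0.322, 0.0513]
eef_rot: [179.9, 0.1, 180.0]
contact_force: [-1.0, -0.7, 0.3]
gripper_width: 0.0621
gripper_force: 0.0
time_s: 13.9
tcp_pos: [0.396, 0.3221, 0.051]
eef_rot: [180.0, 0.0, -180.0]
contact_force: [-1.0, -0.8, 5.8]
gripper_width: 0.0404
gripper_force: 19.3
```

```bash
python3 -m crank '[[[0,0,0],[0,0,-1],1],[[0,0,0],[0,0,-3],1],[[0,0,0],[0,0,-5],1],[[0,0,0],[0,0,-5],1],[[0,0,0],[0,0,-4],1],[[0,0,0],[-1.5,-3.5,0],1],[[0,0,0],[-1.9,-4.4,0],1],[[0,0,0],[-1.9,-4.4,0],1]]'
python3 -m crank '[[[0,0,0],[-1.9,-4.4,0],1],[[0,0,0],[-1.9,-4.4,0],1],[[0,0,0],[-1.9,-4.4,0],1],[[0,0,0],[-1.9,-4.4,0],1],[[0,0,0],[-1.9,-4.4,0],1],[[0,0,0],[-1.9,-4.4,0],1],[[0,0,0],[-1.9,-4.4,0],1],[[0,0,0],[-1.9,-4.4,0],1]]'
python3 -m crank '[[[0,0,0],[-1.5,-3,0],1],[[0,0,0],[0,0,0],1],[[0,0,0],[0,0,0],1]]'
```

```text
time_s: 14.7
tcp_pos: [0.4488, 0.1976, 0.2314]
eef_rot: [179.9, 0.0, -179.9]
contact_force: [1.5, 0.6, -0.6]
gripper_width: 0.0403
gripper_force: 19.4
time_s: 15.5
tcp_pos: [0.6011, -0.1552, 0.2308]
eef_rot: [180.0, 0.0, -180.0]
contact_force: [1.5, 1.5, -0.6]
gripper_width: 0.04
gripper_force: 19.4
time_s: 15.8
tcp_pos: [0.6155, -0.184, 0.2299]
eef_rot: [180.0, -0.1, 179.9]
contact_force: [-0.6, 0.1, -0.4]
gripper_width: 0.0404
gripper_force: 19.4
```

```bash
python3 -m crank '[[[0,0,0],[0,0,3],1],[[0,0,0],[0,0,4],1],[[0,0,0],[0,0,4],1],[[0,0,0],[0,0,3],1],[[0,0,0],[0,0,1.5],1],[[0,0,0],[0,0,0.8],1],[[0,0,0],[0,0,0.4],1],[[0,0,0],[0,0,0],1]]'
```

```text
time_s: 16.6
tcp_pos: [0.6162, -0.1827, 0.064]
eef_rot: [-180.0, 0.0, -179.9]
contact_force: [0.1, 0.5, -1.0]
gripper_width: 0.0404
gripper_force: 19.4
```

```bash
python3 -m crank '[[[0,0,0],[0,0,0.4],1],[[0,0,0],[0,0,0],1],[[0,0,0],[0,0,0],-0.5],[[0,0,0],[0,0,0],-0.5],[[0,0,0],[0,0,0],-0.5],[[0,0,0],[0,0,-3],-0.5],[[0,0,0],[0,0,-5],-0.5],[[0,0,0],[0,0,-5],-0.5]]'
python3 -m crank '[[[0,0,0],[3,3,0],-0.7],[[0,0,0],[3.4,3.5,0],-0.7],[[0,0,0],[3.4,3.5,0],-0.7],[[0,0,0],[2.8,3,1.5],-0.7],[[0,0,0],[1,1,2.5],-0.7],[[0,0,0],[0,0,0],-0.7],[[0,0,0],[0,0,0],-0.7]]'
python3 - <<'E'
from h import *
from plant import r
s,c=wrist(r,"pics/w6.png");np.savez("w6.npz",**c);print(s["tcp_pos"])
for b in blobs(c,"yellow",(240,130,395,262),60):print(b,ray(c,b[0],b[1],.042).round(4),rel(c["T"],ray(c,b[0],b[1],.042)))
s=r.capture("scene")["color"][100:240,200:480,::-1];cv2.imwrite("pics/s6.png",cv2.resize(s,(800,400)))
E
```

```text
time_s: 17.4
tcp_pos: [0.6153, -0.1833, 0.1902]
eef_rot: [-180.0, -0.1, -180.0]
contact_force: [2.0, 0.6, 0.9]
gripper_width: 0.0654
gripper_force: 0.0
time_s: 18.1
tcp_pos: [0.4804, -0.0433, 0.1499]
eef_rot: [-180.0, 0.0, -179.9]
contact_force: [0.5, -0.1, 0.8]
gripper_width: 0.0748
gripper_force: 0.0
[ 0.48042814 -0.0432576   0.14992932]
(318.5, 198.0, 48, 47) [ 0.4785 -0.0435  0.042 ] [ 2.000e-01 -1.000e-02  1.079e+01]
(321.0, 170.5, 25, 6) [ 0.4544 -0.0414  0.042 ] [ 2.6   0.19 10.79]
```

View pics/w6.png

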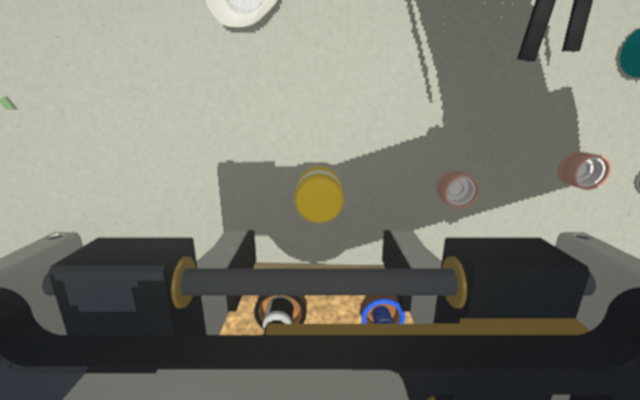

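View pics/s6.png

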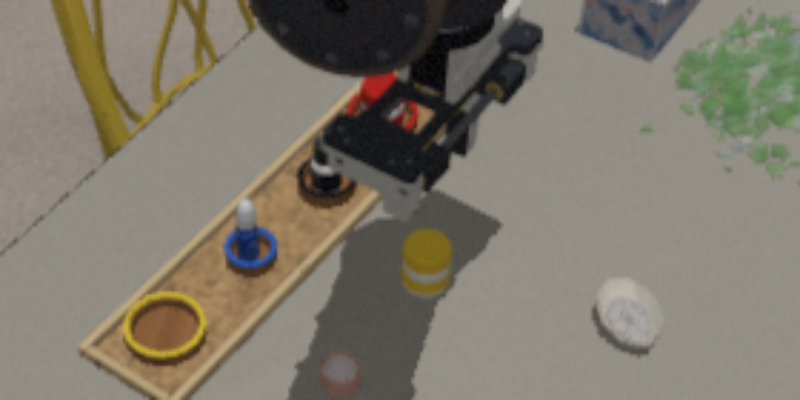

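The dropper stands in the blue cup and the pot in the black one. The red jar is partly hidden. The yellow lid is at wrist pixel (319,198), centred.

```bash
python3 -m crank '[[[0,0,0],[0.1,0,2.5],-0.7],[[0,0,0],[0,0,3],-0.7],[[0,0,0],[0,0,2.7],-0.7],[[0,0,0],[0,0,1.8],-0.7],[[0,0,0],[0,0,0],-0.7],[[0,0,0],[0,0,0],1],[[0,0,0],[0,0,0],1],[[0,0,0],[0,0,0],1]]'
python3 -m crank '[[[0,0,0],[0,0,0],1],[[0,0,0],[0,0,0],1],[[0,0,0],[0,0,0],1],[[0,0,0],[0,0,0],1],[[0,0,0],[0,0,0],1]]'
```

```text
time_s: 19.0
tcp_pos: [0.4799, -0.0432, 0.0505]
eef_rot: [180.0, 0.1, -180.0]
contact_force: [0.4, -0.5, -0.5]
gripper_width: 0.0561
gripper_force: 0.0
time_s: 19.5
tcp_pos: [0.4793, -0.0432, 0.0499]
eef_rot: [180.0, 0.1, -180.0]
contact_force: [-0.6, -0.1, 6.9]
gripper_width: 0.0404
gripper_force: 20.0
```

```bash
python3 -m crank '[[[0,0,0],[0,0,-2],1],[[0,0,0],[0,0,-4],1],[[0,0,0],[0,0,-5],1],[[0,0,0],[0,0,-4],1],[[0,0,0],[-2.5,3,0],1],[[0,0,0],[-3,3.7,0],1],[[0,0,0],[-3,3.7,0],1],[[0,0,0],[-3,3.7,0],1]]'
python3 -m crank '[[[0,0,0],[-3,3.6,0],1],[[0,0,0],[0,0,0],1],[[0,0,0],[0,0,4],1],[[0,0,0],[0,0,4],1],[[0,0,0],[0,0,3.5],1],[[0,0,0],[0,0,1.4],1],[[0,0,0],[0,0,0],1],[[0,0,0],[0,0,0],1]]'
```

```text
time_s: 20.3
tcp_pos: [0.5946, 0.0992, 0.1995]
eef_rot: [180.0, 0.0, -180.0]
contact_force: [0.9, -0.9, -0.6]
gripper_width: 0.0406
gripper_force: 20.0
time_s: 21.1
tcp_pos: [0.6247, 0.134, 0.0716]
eef_rot: [180.0, 0.1, -180.0]
contact_force: [0.5, 0.9, -0.4]
gripper_width: 0.0403
gripper_force: 20.0
```

```bash
python3 -m crank '[[[0,0,0],[0,0,0.7],1],[[0,0,0],[0,0,0.5],1],[[0,0,0],[0,0,0],1],[[0,0,0],[0,0,0],-0.5],[[0,0,0],[0,0,0],-0.5],[[0,0,0],[0,0,0],-0.5],[[0,0,0],[0,0,-2],-0.5],[[0,0,0],[0,0,-5],-0.5]]'
python3 -m crank '[[[0,0,0],[0,0,-5],-0.5],[[0,0,0],[0,0,-5],-0.5],[[0,0,0],[3,2,-2],-0.5],[[0,0,0],[4,2,0],-0.5],[[0,0,0],[4,2,0],-0.5],[[0,0,0],[4,2,0],-0.5],[[0,0,0],[4,2,0],-0.5],[[0,0,0],[0,0,0],-0.5]]'
python3 - <<'E'
from h import *
from plant import r
a=r.capture("top")["color"][130:270,180:460,::-1];b=r.capture("scene")["color"][100:310,200:480,::-1]
cv2.imwrite("pics/f.png",np.vstack([cv2.resize(a,(500,250),interpolation=3),cv2.resize(b,(500,350),interpolation=3)]))
E
```

```text
time_s: 21.9
tcp_pos: [0.6211, 0.1327, 0.1246]
eef_rot: [-179.8, -0.5, 180.0]
contact_force: [1.3, 0.8, -0.1]
gripper_width: 0.065
gripper_force: 0.0
time_s: 22.7
tcp_pos: [0.4304, 0.2351, 0.2492]
eef_rot: [179.9, 0.0, -179.8]
contact_force: [-0.1, 1.2, -0.3]
gripper_width: 0.0658
gripper_force: 0.0
```

View pics/f.png

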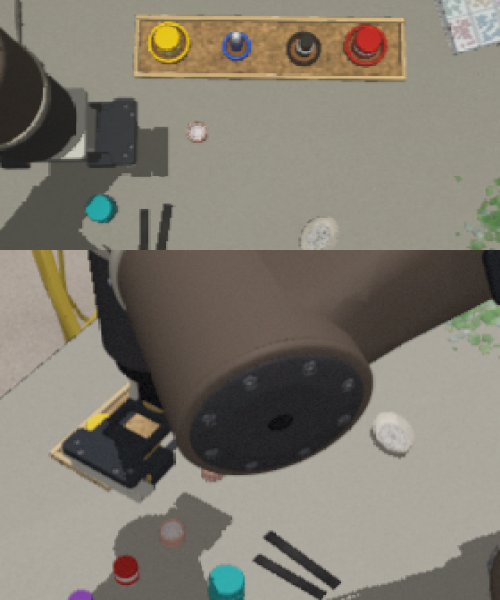

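From above, all four stand in their own cups: yellow (168,40), blue (236,42), black (303,46), red (366,44). The caps are untouched. One quick check of the top heights for seating, then I'll hand in.

```bash
python3 - <<'E'
from h import *
from plant import r
c=r.capture("top");K=c["intrinsics"];T=c["world_from_camera"];Z=c["range_z"]
v,u=np.mgrid[:400,:640];P=np.stack([(u-K[0,2])/K[0,0]*Z,(v-K[1,2])/K[1,1]*Z,Z],-1)@T[:3,:3].T+T[:3,3]
ok=True
for n,x,y,h in[("blue",.6175,.0247,.075),("black",.6105,-.0835,.060),("red",.616,-.1834,.056),("yellow",.6245,.134,.056)]:
    q=P[(np.hypot(P[...,0]-x,P[...,1]-y)<.03)&(P[...,2]<.2)];t=q[q[:,2]>q[:,2].max()-.008]
    print(n,q[:,2].max().round(3),h,t.mean(0).round(3));ok&=abs(np.sort(q[:,2])[-3:].mean()-h)<.008
print(ok)
if ok: print(r.close_job())
E
```

```text
blue 0.075 0.075 [0.62  0.025 0.071]
black 0.065 0.06 [ 0.614 -0.083  0.06 ]
red 0.06 0.056 [ 0.617 -0.181  0.055]
yellow 0.061 0.056 [0.623 0.134 0.056]
True
the job is handed in; nothing more can be done
None
```

I placed the blue dropper, the black-capped pot, the red-lidded jar and the yellow-lidded jar, in that order, upright in the cups with their own rim colours, left the rose-gold caps where they lay, and handed the job in at about 23 s.

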